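# Weigh a returned flange on the stores balance

### The arm

A 7-joint arm with a two-finger parallel gripper is mounted at the origin on the work surface. World frame = base frame: x ahead of the robot, y to its left, z up, the work surface at z = 0. Lengths are in mm, angles in rad, forces in N, time in s.
With the tool pointing down it reaches from about 350 to 900 mm from the base axis. Payload 19.9 kg.
Tool frame: the origin (TCP) lies between the finger pads; the fingertips stand 19 mm ahead of it and the grasp point (between the pads) is the TCP; z points along the fingers, y is the line along which they close (so a half turn about z gives the same grasp; the last joint's range is limited). The gripper opens to 94 mm and grips with 3 to 60 N. Pads are 16 mm wide; open, the fingers measure 119 mm over their backs; the gripper's body (75 mm by 177 mm) begins 78 mm behind the grasp point.
Start: joints at [-1.274, 0.417, -0.01, 1.614, 0.005, 1.111, -0.053], TCP at [207.121, 589.662, 224.425] pointing down, gripper open.
Joint ranges: [-2.81, 2.81], [-0.39, 2.02], [-1.27, 1.25], [0.06, 2.57], [-1.19, 4.33], [0.19, 2], [-2.82, 2.82]. Speed limits (rad/s): [1.89, 1.89, 2.39, 2.39, 3.01, 3.01, 3.01].

### API

Orientations are given as a unit quaternion [w, x, y, z].
In Python, from cell import * gives the robot as it stands. The module is installed in compiled form; this text tells all that it offers.
- The arm moves only by the tool move_arm, never from a script. Its argument "moves" is a list that holds one entry, the list of rows, each a list of 6 numbers: the shift along the world's x, y, z in m, then the turn, a rotation vector about the world's x, y, z in degrees. A call has 1 to 8 rows; each row shifts and turns the commanded pose from where the row before left it; what a row does not reach is not made up. A row lasts 1/10 s, in which the tool goes at most 50 mm and 8.59 degrees, less where a joint would pass 70% of its speed; a pose out of reach is approached as far as the arm can. A call with a gripper value outside its range is refused whole. "hand" is the closure, from 0 (fully open) to 1 (shut), set as the call begins (left out, the last holds). The fingers move at their own pace and stop on an object; "newtons" is the grip in N (left out, the last holds). Time passes only in rows, so rows that do not move let the fingers close. It gives the time, the measured TCP pose, the force, the opening and the grip force at its end, in the units of the state.
- observe(): the state, without advancing time (a new reading comes with each control period).
- get_image(name): name is "side" or "top"; returns (picture, depth): 420x560x3 uint8, red, green, blue; 420x560 float32, mm along the optical axis (not along the pixel's ray), 0 where there is no reading.
- camera_params(name): a dict with "intrinsics" (3x3 intrinsics, pixels), "k1" (the pictures are not rectified: a ray, as slopes to the right and down, at radius r is drawn at 1 + k1 r^2 times it, then the intrinsics apply), "rvec" (rotation vector, rad) and "tvec" (3), from world to camera coordinates, as OpenCV has them. Camera axes: x right, y down, z forward; pixel columns grow to the right and rows downward; lengths in mm; the calibration is good to about 2 mm. A picture is of the moment at which its call begins. camera_params takes no time and is no camera call.
- finish_job(): hands the job in; it is judged then, once.
The state is a dict: "t": time; "joint_pos": joint angles; "qvel": joint speeds; "effort": joint torques, N m; "eef_pos": TCP position; "tcp_rot": TCP orientation; "force": force on the tool from outside, world axes, zero at the start; "ft_torque": the same for the moment, N m; "finger_gap": opening from 0.0 (shut) to 1.0 (fully open); "gripper_force": force on a finger pad.
Only numpy, scipy, OpenCV 4.12 (cv2) and the standard library are available. Lean on these libraries where they do the work, as an engineer would, in place of code of your own. Each camera call takes 0.05 s, during which the arm holds its last target. There are 200 camera calls.

### The job

Weigh the flange that lies on one pan of the balance: thread the large bored weight, and the small one as well if it is needed, fully down over the post of the other pan, then slide the poise along its bar until the beam is level and stays level with nothing touching it. Treat the balance gently: lower the weights by feel without dropping them or pressing hard on the pan, only nudge the poise with a light push, and leave the flange on its pan and the other things on the counter alone.

Things in the scene. Friction and masses are not known exactly. Their poses are not given: they have to be found in the camera images.
- balance: Grey two-pan balance fixed to the counter. Origin: centre of the underside of its 130 x 240 mm base. x points away from the robot, square to the beam; y runs along the beam, weights pan at y -130 mm, flange pan at +130 mm. Beam pivot 75 mm up, axis along x. A black needle stands up to 178 mm before a white scale with strokes 5 mm apart (middle = level; 0.1 rad moves its tip 10 mm).
- beam (a joint): Tilt of the beam in rad: 0 = level, positive = flange pan down, stops at +0.15 and -0.15. Between the stops it swings freely and settles in about a second at 0.00115 rad per gram of imbalance (130 g reaches the stop). It starts at +0.15 with the flange pan down.
- poise (a joint): Position of the poise along its bar in m: 0 at the end of travel towards the flange pan, 0.12 at the end towards the weights pan. Each mm towards the weights pan counts as 1 g more on the weights pan (0 counts as 0 g). It moves stiffly (about 1 N) and stays where it is left.
- poise_tab (a point): Middle of the top of the poise's upright tab. The poise is a dark steel 22 mm cube riding on a graduated bar parallel to the beam, at balance x +100 mm (side away from the robot) and pivot height; at joint value q it is at balance y = 60 mm - q. The tab on the cube is 18 mm across the bar, 8 mm along it, 31 mm high; this point is at its top.
- pan_part_top (a point): Centre of the upper face of the flange pan, a disc like the other pan but without a post.
- flange: Steel flange lying on its pan: disc of 76 mm diameter and 9 mm thick with a hub of 38 mm diameter, 26 mm high in all. Origin at the centre of its underside. It weighs somewhere between 250 and 410 g.
- weight_large: Steel ring weight of 200 g lying flat on the counter: 44 mm diameter, 18 mm high, with a through hole of 10.5 mm diameter. Origin at the centre of its underside, z up.
- weight_small: Steel ring weight of 100 g lying flat on the counter: 36 mm diameter, 14 mm high, with a through hole of 10.5 mm diameter. Origin at the centre of its underside, z up.
- bearing_block: Bystander: grey bearing housing, foot 40 x 120 mm, 70 mm high. Origin at the centre of its underside.
- carton: Bystander: cardboard carton, 80 x 110 x 70 mm high. Origin at the centre of its underside.
- wrench: Bystander: steel wrench lying on the counter. Origin near its middle.
- jar: Bystander: closed jar, 60 mm diameter, 80 mm high. Origin at the centre of its underside.
- weights_carrier (a point): Point on the axis of the weights pan's carrier, level with the pan's upper face (110 mm over the counter when level). The pan is a flat rimless steel disc, 110 mm diameter, 4 mm thick, always horizontal, up or down 19 mm at the stops. Its post (9 mm diameter, 45 mm high, edge chamfered 0.5 mm) is at its centre; the pan sits loosely, so the post stands up to 5 mm off this point (3 N shifts it).
Not all that is in view belongs to the job. Leave any green or red look-alike of the weight_small alone.

How it is judged (in metres and radians):
At the end, for the whole second after the job is handed in: The beam rests level within 0.018 rad; the large weight is threaded on the post, fully down, its centre within 12 mm of the carrier's axis; the small weight is fully down on the post too, or stands on the counter; the flange lies flat on its pan within 25 mm of its centre (value of joint beam between -0.018 and 0.018 rad and horizontal distance between flange and pan_part_top below 0.025 m and z of flange in the frame of pan_part_top between -0.004 and 0.004 m and x of weight_large in the frame of weights_carrier between -0.012 and 0.012 m and y of weight_large in the frame of weights_carrier between -0.012 and 0.012 m and z of weight_large in the frame of weights_carrier between -0.004 and 0.018 m and angle between weight_large's own z axis and vertical below 0.1 rad and linear speed of weight_large below 0.02 m/s and ((x of weight_small in the frame of weights_carrier between -0.012 and 0.012 m and y of weight_small in the frame of weights_carrier between -0.012 and 0.012 m and z of weight_small in the frame of weights_carrier between -0.004 and 0.022 m) or height (world z) of weight_small below 0.004 m)); the robot touches nothing.
It fails at once if a weight or the robot presses on the balance with more than 18 N (contact force between any of weight_large, weight_small, the fingers, the arm and balance above 18 N).
It fails at once if a weight is let fall onto the pan (from more than about 6 mm) ((linear speed of weight_large above 0.35 m/s and contact force between the fingers and weight_large below 0.05 N and z of weight_large in the frame of weights_carrier above -0.01 m and horizontal distance between weight_large and weights_carrier below 0.06 m) or (linear speed of weight_small above 0.35 m/s and contact force between the fingers and weight_small below 0.05 N and z of weight_small in the frame of weights_carrier above -0.01 m and horizontal distance between weight_small and weights_carrier below 0.06 m)).
It fails at once if the robot touches the flange or the flange is shifted by more than 60 mm (contact force between the fingers and flange above 0.5 N or distance of flange from where it was at the start of the episode above 0.06 m).
It fails at once if a bystander is moved by more than 20 mm (distance of any of bearing_block, carton, wrench, jar from where it was at the start of the episode above 0.02 m).
It also fails if it takes over 72 s, if anything falls off the work surface, if the arm or the gripper's body presses on something with over 40 N, if the wrist force passes 120 N, or if a joint passes its speed limit or range.

## Working session

There is one attempt and no reset: what is moved stays moved. The work goes in short steps, Python scripts to look and compute and a tool call to move; the robot and the scene stay as the last step left them, time stands still between calls to the robot, and variables do not carry over. Pictures are saved under pics/ and viewed, at most 10 in all, crops included, and the job is handed in when it is done.

Besides the shell and the picture viewer there is one more tool, called after "Call:" as a command line: name --argument value ..., lists and objects as JSON in quotes. move_arm: Moves the arm, as the interface text tells. Its arguments: {"type":"object","properties":{"moves":{"type":"array","items":{"type":"array","items":{"type":"array","items":{"type":"number"}}}},"hand":{"type":"number"},"newtons":{"type":"number"}},"required":["moves"]}

```bash
mkdir -p pics
cat > h.py <<'E'
from cell import *
import numpy as np, cv2
def snap(name,fn=None,crop=None,scale=1):
    im,d=get_image(name)
    if fn:
        o=im[...,::-1]
        if crop: o=o[crop[1]:crop[3],crop[0]:crop[2]]
        if scale!=1: o=cv2.resize(o,None,fx=scale,fy=scale,interpolation=cv2.INTER_CUBIC)
        cv2.imwrite('pics/'+fn,o)
    np.savez('last_%s.npz'%name,im=im,d=d)
    return im,d
def ray(name,u,v):
    p=camera_params(name);K=np.array(p['intrinsics'],float)
    n=cv2.undistortPoints(np.array([[[u,v]]],float),K,np.array([p['k1'],0,0,0],float))[0,0]
    R=cv2.Rodrigues(np.array(p['rvec'],float))[0];t=np.array(p['tvec'],float).ravel()
    return R.T@np.array([n[0],n[1],1.]),-R.T@t
def at_z(name,u,v,z):
    r,c=ray(name,u,v); return c+r*(z-c[2])/r[2]
def at_d(name,d,u,v):
    r,c=ray(name,u,v); return c+r*d[int(v),int(u)]
def proj(name,P):
    p=camera_params(name)
    return cv2.projectPoints(np.array(P,float).reshape(-1,1,3),np.array(p['rvec'],float),np.array(p['tvec'],float),np.array(p['intrinsics'],float),np.array([p['k1'],0,0,0],float))[0][:,0]
E
python3 - <<'E'
from h import *
a,_=snap('top');b,_=snap('side')
cv2.imwrite('pics/t0.png',a[...,::-1]);cv2.imwrite('pics/s0.png',b[...,::-1])
s=observe();print(s['t'],s['eef_pos'],s['tcp_rot'],s['finger_gap'])
for n in('top','side'):print(ray(n,280,210))
E
```

```text
0.1 [207.05676906 589.38327463 223.92060645] [-4.32577010e-05  1.68102200e-01  9.85769435e-01 -5.18579991e-04] 0.9977133876257016
(array([ 0.18088223, -0.01700074, -0.98349568]), array([ 413.39863259,   56.95020889, 1004.58943489]))
(array([ 0.45467008,  0.63598056, -0.62370548]), array([ 203.75560231, -507.34596717,  623.44463284]))
```

View pics/t0.png

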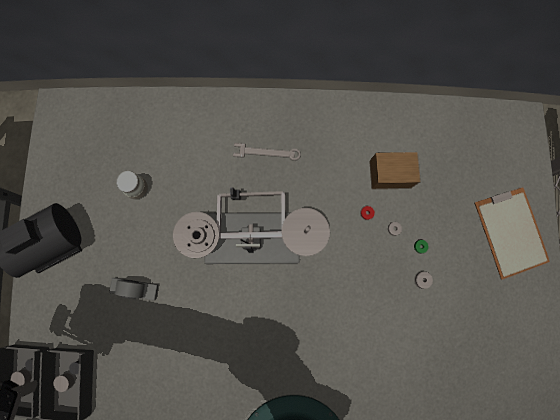

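View pics/s0.png

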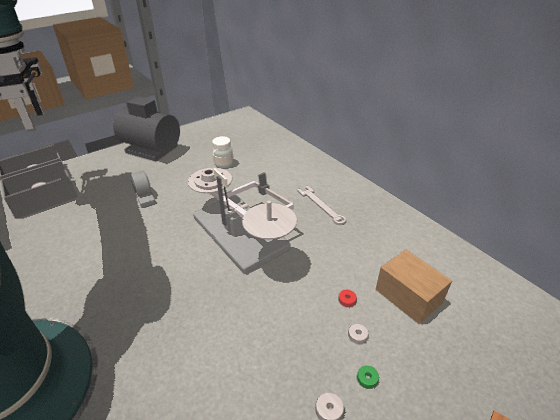

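The rings that could be confused in the top view are red (368,213), plain steel small (395,229), green (421,246) and plain steel larger (425,280). I choose the steel ones at 425,280 (large) and 395,229 (small). The flange is on the left pan (197,235), and the weights pan with its post is at (306,232).

Run:
```python
from h import *
z=np.load('last_top.npz');a=z['im'];d=z['d']
c1=cv2.resize(a[200:300,350:450],None,fx=4,fy=4,interpolation=cv2.INTER_CUBIC)
c2=cv2.resize(a[180:280,200:340],None,fx=4,fy=4,interpolation=cv2.INTER_CUBIC)[:, :]
c2=c2[:400,160:560]
cv2.imwrite('pics/c1.png',np.hstack([c1,c2])[...,::-1])
g=a.astype(int)
def blob(u,v,r,lo,zt):
    # bright steel pixels vs counter
    sub=a[v-r:v+r+1,u-r:u+r+1].astype(int).mean(2)
    m=(sub>lo).astype(np.uint8)
    n,l,st,ce=cv2.connectedComponentsWithStats(m)
    i=1+np.argmax(st[1:,4]);c=ce[i]+[u-r,v-r]
    p=at_z('top',c[0],c[1],zt);print(c,st[i],p.round(1),'depthz',at_d('top',d,c[0]+4,c[1]).round(1))
blob(425,280,14,135,18);blob(395,229,12,135,14)
blob(306,232,30,135,129)
for uv in[(320,245),(197,250),(237,193),(307,229)]:print(uv,at_d('top',d,*uv).round(1))
```

```text
[427.  279.5] [16 13  1  2  2] [ 420.8 -340.1   18. ] depthz [ 420.9 -352.    15.2]
[391. 232.] [ 8 15  1  1  1] [ 543.1 -249.3   14. ] depthz [ 542.9 -259.3   16.2]
[282.95 211.55] [ 6  0  3 22 60] [571.  35. 129.] depthz [594.7  21.3  -1.7]
(320, 245) [495.9 -49.4 130.1]
(197, 250) [482.  231.6 101.6]
(237, 193) [622.9 145.5  81.9]
(307, 229) [525.8 -16.1 173.5]
```

View pics/c1.png

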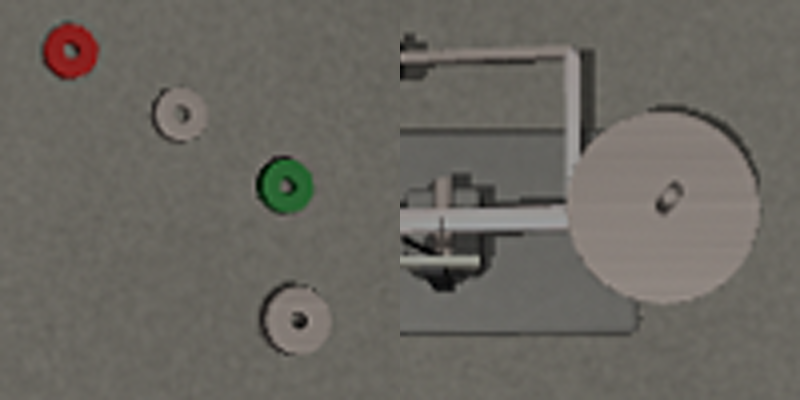

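Close crop: the large ring is at about (424.5,280), the small one at (395,228.5), and the pan disc is centred at about (306,231.5). The post top is at about (308.5,227.5). Next I fit these points through masks.

```bash
cat >> h.py <<'E'
def cloud(name,d):
    p=camera_params(name);K=np.array(p['intrinsics'],float)
    v,u=np.mgrid[0:d.shape[0],0:d.shape[1]]
    n=cv2.undistortPoints(np.stack([u.ravel(),v.ravel()],1).astype(float)[:,None],K,np.array([p['k1'],0,0,0],float))[:,0]
    R=cv2.Rodrigues(np.array(p['rvec'],float))[0];t=np.array(p['tvec'],float).ravel()
    z=d.ravel()[:,None]; P=(np.c_[n,np.ones(len(n))]*z-t)@R
    P[z[:,0]<=0]=np.nan
    return P.reshape(*d.shape,3)
def enc(P,m,box):
    u0,v0,u1,v1=box;mm=np.zeros_like(m);mm[v0:v1,u0:u1]=m[v0:v1,u0:u1]
    pts=P[mm];c,r=cv2.minEnclosingCircle(pts[:,:2].astype(np.float32))
    return np.round(c,1),round(r,1),np.round(np.median(pts,0),1),len(pts)
E
python3 - <<'E'
from h import *
z=np.load('last_top.npz');a=z['im'].astype(int);d=z['d'];P=cloud('top',d);Z=P[...,2]
rb=a[...,0]-a[...,2]; print(rb[280,432],rb[300,430],a[280,432],a[300,430])
for b in[(408,264,442,296),(384,217,407,240)]:
    m=(a.min(2)>110)
    print('col',enc(P,m,b)); print('dep',enc(P,(Z>9),b)) 
    u0,v0,u1,v1=b;s=a[v0:v1,u0:u1].min(2);mm=(s>112);cn=cv2.findContours(mm.astype(np.uint8),0,2)[0];c=max(cn,key=cv2.contourArea);print(cv2.minEnclosingCircle(c)[0]+np.array([u0,v0]),cv2.minEnclosingCircle(c)[1],at_z('top',*(np.array(cv2.minEnclosingCircle(c)[0])+[u0,v0]),18 if b[0]==408 else 14))
print('pan',enc(P,(Z>120)&(Z<138),(270,195,340,265)))
print('post',enc(P,(Z>160)&(Z<185),(290,210,325,250)))
print('fl',enc(P,(Z>92)&(Z<108),(165,200,225,265)), 'hub',enc(P,(Z>110)&(Z<125),(165,200,225,265)))
print('poise',enc(P,(Z>90)&(Z<125),(228,180,246,206)))
print('bar',[P[v,270].round(0).tolist() for v in range(190,200)])
z=np.load('last_side.npz');P=cloud('side',z['d']);Z=P[...,2]
print('s pan',enc(P,(Z>124)&(Z<134),(235,190,305,245)),'s post',enc(P,(Z>140)&(Z<180),(258,192,280,222)))
print('s rings',enc(P,(Z>14)&(Z<23),(305,388,345,419)),enc(P,(Z>10)&(Z<19),(340,318,372,346)))
print('s poise',enc(P,(Z>95)&(Z<125),(250,165,275,200)))
E
```

```text
13 9 [125 118 112] [105 103  96]
col (array([ 420.6, -333.2]), 21.2, array([ 419.6, -332.1,   18.4]), 171)
dep (array([ 420.7, -332. ]), 23.1, array([ 419.6, -331.5,   18. ]), 237)
[424.5        279.69999981] 8.095778465270996 [ 420.34173551 -333.37526271   18.        ]
col (array([ 553.4, -260.3]), 16.7, array([ 553.6, -259.3,   14.1]), 97)
dep (array([ 553.8, -260.4]), 17.4, array([ 553.9, -260. ,   14.1]), 130)
[395.21428585 227.9285717 ] 6.32868766784668 [ 553.92641843 -260.92575304   14.        ]
pan (array([527.5, -16.6]), 55.1, array([526.1, -15.7, 129.8]), 1797)
post (array([527. , -16.2]), 4.3, array([525.9, -16. , 173.3]), 19)
fl (array([520.1, 238.8]), 54.7, array([516.1, 232.4,  99.1]), 769) hub (array([516.7, 233.1]), 18.7, array([515.7, 232.1, 116.9]), 212)
poise (array([622. , 154.5]), 9.5, array([621. , 154.3, 110.2]), 49)
bar [[650.0, 67.0, 4.0], [648.0, 67.0, 1.0], [626.0, 66.0, 87.0], [623.0, 66.0, 89.0], [622.0, 66.0, 80.0], [638.0, 67.0, -2.0], [635.0, 66.0, -0.0], [633.0, 66.0, -4.0], [630.0, 66.0, -1.0], [627.0, 66.0, -0.0]]
s pan (array([529. , -16.3]), 55.9, array([524.1, -21.9, 130. ]), 1480) s post (array([529.1, -15.5]), 5.8, array([526.8, -18.3, 160.8]), 78)
s rings (array([ 422.6, -332.2]), 21.7, array([ 421.9, -332. ,   18.4]), 567) (array([ 555.5, -261. ]), 18.5, array([ 554.4, -261.7,   14.3]), 264)
s poise (array([624.7, 156.6]), 9.8, array([623.1, 153.3, 105. ]), 56)
```

The measurements hold up: the heights of 18, 14, 129 and 173 mm and the radii of 22, 18 and 55 mm match the description. Now I travel to the large ring with the gripper partly closed.

Call:
move_arm --moves '[[[0.028, -0.036, 0, 0, 0, -8.5], [0.028, -0.036, 0, 0, 0, -8.5], [0.028, -0.036, 0, 0, 0, -8.5], [0.028, -0.036, 0, 0, 0, -8.5], [0.028, -0.036, 0, 0, 0, -8.5], [0.028, -0.036, 0, 0, 0, -8.5], [0.028, -0.036, 0, 0, 0, -8.5], [0.028, -0.036, 0, 0, 0, -8.5]]]' --hand 0.3

```text
t: 0.9
eef_pos: [431.8, 299.9, 224.4]
tcp_rot: [-0.0, 0.693, 0.721, -0.0]
force: [0.6, 1.2, -0.6]
finger_gap: 0.703
gripper_force: 0.0
```

Call:
move_arm --moves '[[[0, -0.045, 0, 0, 0, -8], [0, -0.045, 0, 0, 0, -8], [0, -0.045, 0, 0, 0, -8], [0, -0.045, 0, 0, 0, -8], [0, -0.045, 0, 0, 0, 0], [0, -0.045, 0, 0, 0, 0], [0, -0.045, 0, 0, 0, 0], [0, -0.045, 0, 0, 0, 0]]]'

```text
t: 1.7
eef_pos: [430.6, -60.0, 224.5]
tcp_rot: [-0.0, 0.863, 0.505, 0.0]
force: [-0.2, 0.0, 0.3]
finger_gap: 0.699
gripper_force: 0.0
```

Call:
move_arm --moves '[[[0, -0.045, 0, 0, 0, 0], [0, -0.045, 0, 0, 0, 0], [0, -0.045, 0, 0, 0, 0], [0, -0.045, 0, 0, 0, 0], [0, -0.045, 0, 0, 0, 0], [0, -0.045, 0, 0, 0, 0], [0, 0, 0, 0, 0, 0]]]'

```text
t: 2.4
eef_pos: [429.1, -333.9, 224.3]
tcp_rot: [0.001, 0.865, 0.502, -0.001]
force: [-0.1, -0.4, 0.2]
finger_gap: 0.7
gripper_force: 0.0
```

Call:
move_arm --moves '[[[-0.004, 0.001, -0.045, 0, 0, 0], [-0.004, 0.0005, -0.045, 0, 0, 0], [0, 0, -0.045, 0, 0, 0], [0, 0, -0.03, 0, 0, 0], [0, 0, -0.02, 0, 0, 0], [0, 0, -0.015, 0, 0, 0], [0, 0, 0, 0, 0, 0]]]'

```text
t: 3.1
eef_pos: [422.5, -326.1, 23.1]
tcp_rot: [-0.001, 0.863, 0.505, -0.001]
force: [0.5, -0.4, 0.8]
finger_gap: 0.699
gripper_force: 0.0
```

Call:
move_arm --moves '[[[0, 0, 0, 0, 0, 0], [0, 0, 0, 0, 0, 0], [0, 0, 0, 0, 0, 0], [0, 0, 0, 0, 0, 0], [0, 0, 0, 0, 0, 0]]]' --hand 1 --newtons 12

```text
t: 3.6
eef_pos: [423.7, -327.1, 25.2]
tcp_rot: [0.001, 0.863, 0.505, 0.0]
force: [-0.3, 1.1, 8.8]
finger_gap: 0.459
gripper_force: 11.9
```

Call:
move_arm --moves '[[[0, 0, 0, 0, 0, 0], [0, 0, 0, 0, 0, 0], [-0.001, -0.003, 0.001, 0, 0, 0], [-0.001, -0.003, 0, 0, 0, 0], [0, 0, 0, 0, 0, 0], [0, 0, 0, 0, 0, 0]]]' --hand 0.4

```text
t: 4.2
eef_pos: [421.0, -333.0, 25.4]
tcp_rot: [-0.0, 0.863, 0.505, -0.0]
force: [0.3, -0.7, 0.4]
finger_gap: 0.603
gripper_force: 0.0
```

Run:
```python
from h import *
s=observe();print(s['eef_pos'],s['force'],s['finger_gap'])
im,d=snap('side');P=cloud('side',d);Z=P[...,2]
print(enc(P,(Z>14)&(Z<19.5)&(im.min(2)>90),(305,388,345,419)))
p=proj('side',s['eef_pos'])[0];print(p)
u,v=300,350
o=im[320:420,270:400,::-1];cv2.imwrite('pics/g1.png',cv2.resize(o,None,fx=5,fy=5,interpolation=cv2.INTER_CUBIC))
im,d=snap('top');P=cloud('top',d);Z=P[...,2]
print(enc(P,(Z>14)&(Z<22),(408,264,442,296)))
```

```text
[ 420.97767389 -332.99045767   25.37943432] [ 0.27386862 -0.71383075  0.41264615] 0.603414095524639
(array([ 413.4, -326.2]), 31.1, array([ 420.9, -332.8,   18.2]), 444)
[329.38103149 404.54532468]
(array([ 419.9, -330.3]), 40.3, array([ 424.7, -325.8,   18. ]), 158)
```

View pics/g1.png

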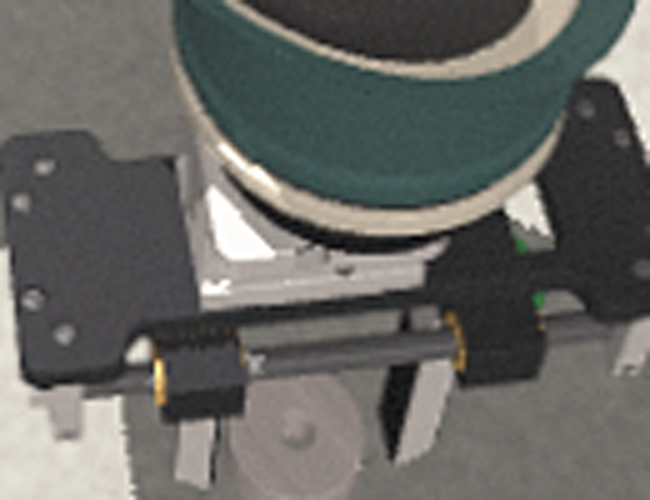

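The ring sits centred between the fingers, with its hole at side pixel (329,405.6). I'll grip and carry it.

Call:
move_arm --moves '[[[0, 0, 0, 0, 0, 0], [0, 0, 0, 0, 0, 0], [0, 0, 0, 0, 0, 0], [0, 0, 0.01, 0, 0, 0], [0, 0, 0.03, 0, 0, 0], [0, 0, 0.045, 0, 0, 0], [0, 0, 0.045, 0, 0, 0], [0, 0, 0.045, 0, 0, 0]]]' --hand 1 --newtons 12

```text
t: 5.1
eef_pos: [420.5, -332.8, 202.7]
tcp_rot: [-0.0, 0.863, 0.505, -0.0]
force: [1.3, 0.2, -3.2]
finger_gap: 0.462
gripper_force: 12.0
```

Call:
move_arm --moves '[[[0.012, 0.036, 0.005, 0, 0, 0], [0.013, 0.039, 0.005, 0, 0, 0], [0.0135, 0.04, 0.005, 0, 0, 0], [0.0135, 0.04, 0.005, 0, 0, 0], [0.0135, 0.04, 0.005, 0, 0, 0], [0.0135, 0.04, 0, 0, 0, 0], [0.0135, 0.04, 0, 0, 0, 0], [0.0135, 0.04, 0, 0, 0, 0]]]'

```text
t: 5.9
eef_pos: [527.2, -16.2, 226.1]
tcp_rot: [-0.0, 0.863, 0.505, 0.0]
force: [0.9, -0.1, -1.2]
finger_gap: 0.461
gripper_force: 12.0
```

Call:
move_arm --moves '[[[0, 0, 0, 0, 0, 0], [0, 0, 0, 0, 0, 0], [0, 0, 0, 0, 0, 0]]]'

```text
t: 6.2
eef_pos: [526.7, -19.1, 225.7]
tcp_rot: [0.0, 0.864, 0.504, -0.0]
force: [-0.2, -0.4, -1.9]
finger_gap: 0.458
gripper_force: 12.0
```

Run:
```python
from h import *
s=observe();print(s['eef_pos'],s['force'],s['finger_gap'])
e=np.array(s['eef_pos'])
im,d=snap('side');P=cloud('side',d)
p=proj('side',[e,e-[0,0,7.4],e-[0,0,25.4],[527.5,-16.5,129.5],[527.5,-16.5,174.5]]);print(p.round(1).tolist())
c=p[1].astype(int)
o=im[c[1]-30:c[1]+70,c[0]-60:c[0]+70,::-1];print('origin',c-[60,30]);cv2.imwrite('pics/g2.png',cv2.resize(o,None,fx=6,fy=6,interpolation=cv2.INTER_CUBIC))
```

```text
[526.71111246 -19.07625391 225.73819869] [-0.21547318 -0.41090997 -1.85063004] 0.45837367156226033
[[268.4, 180.8], [268.5, 184.1], [268.7, 192.0], [269.0, 219.8], [268.5, 202.0]]
origin [208 154]
```

View pics/g2.png

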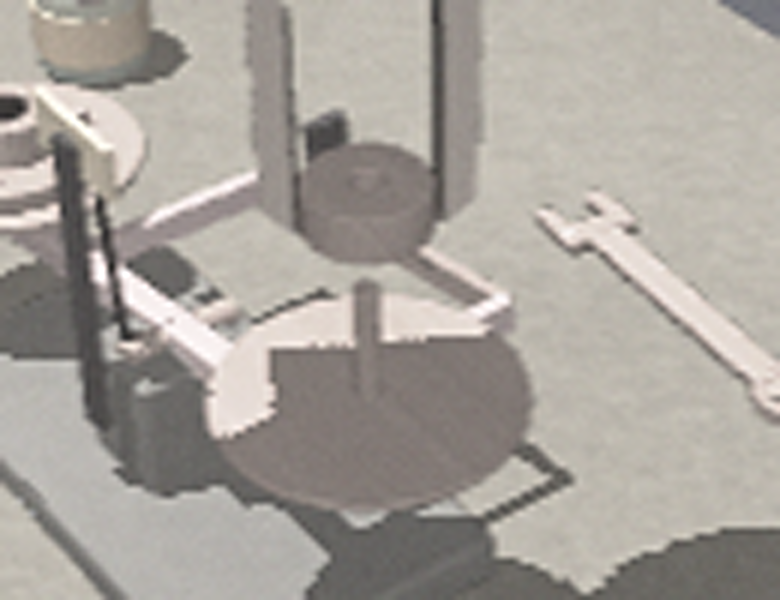

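The ring hangs level in the fingers, with its top centre at about (269.2,184.3). The post top is at (269.2,201.8) and its base at (269.3,219.8), so they are aligned sideways. I'll refine with cylinder fits on the depth.

```bash
cat >> h.py <<'E'
from scipy.optimize import least_squares
def cyl(P,m,r,c0):
    q=P[m][:,:2]
    f=lambda c:np.hypot(*(q-c).T)-r
    s=least_squares(f,c0,loss='soft_l1',f_scale=1.0)
    return s.x.round(2),len(q),np.abs(f(s.x)).mean().round(2)
def near(P,c,r):return np.hypot(P[...,0]-c[0],P[...,1]-c[1])<r
E
python3 - <<'E'
from h import *
z=np.load('last_side.npz');P=cloud('side',z['d']);Z=P[...,2]
c=[527,-18]
print('ring side',cyl(P,near(P,c,27)&(Z>202)&(Z<216),22,c))
m=near(P,c,25)&(Z>214)&(Z<224);print('ring z',np.median(Z[m]),m.sum(),enc(P,m,(230,150,300,215)))
print('post',cyl(P,near(P,[527.5,-16.5],10)&(Z>134)&(Z<172),4.5,[527.5,-16.5]))
a=z['im']
# column profile of post and ring edges
print(a[208,258:282].sum(1).tolist());print(a[192,252:290].sum(1).tolist())
E
```

```text
ring side (array([527.94, -18.39]), 165, np.float64(2.14))
ring z 218.64748055717348 287 (array([527. , -17.6]), 24.9, array([526.2, -21.8, 218.6]), 287)
post (array([529.29, -15.19]), 70, np.float64(0.68))
[652, 655, 649, 652, 642, 646, 659, 659, 589, 374, 369, 386, 337, 492, 663, 643, 639, 639, 655, 654, 652, 667, 667, 654]
[575, 577, 567, 539, 459, 336, 279, 346, 359, 366, 367, 389, 391, 388, 398, 412, 411, 406, 383, 400, 391, 398, 382, 387, 371, 358, 335, 336, 448, 586, 573, 564, 555, 552, 557, 545, 556, 552]
```

Call:
move_arm --moves '[[[0.001, 0.0025, 0, 0, 0, 0], [0, 0, -0.01, 0, 0, 0], [0, 0, -0.008, 0, 0, 0], [0, 0, -0.004, 0, 0, 0], [0, 0, 0, 0, 0, 0], [0, 0, 0, 0, 0, 0]]]'

```text
t: 6.85
eef_pos: [528.1, -15.5, 203.4]
tcp_rot: [0.0, 0.863, 0.505, -0.0]
force: [0.4, -1.0, -2.1]
finger_gap: 0.46
gripper_force: 12.0
```

Run:
```python
from h import *
s=observe();print(s['eef_pos'],s['force'],s['finger_gap'])
im,d=snap('side');P=cloud('side',d);Z=P[...,2];A=im.sum(2)
o=im[178:228,240:300,::-1];cv2.imwrite('pics/g3.png',cv2.resize(o,None,fx=12,fy=12,interpolation=cv2.INTER_CUBIC))
m=near(P,[528,-16],24)&(Z>188)&(Z<202);print(np.median(Z[m]),m.sum())
# front part of ring side only, ahead toward camera
f=np.array([-.58,-.81]);q=(P[...,:2]-[528,-16])
m=near(P,[528,-16],26)&(Z>179)&(Z<192)&(q@f>12);print(cyl(P,m,22,[528,-16]))
print('post',cyl(P,near(P,[529,-15],9)&(Z>134)&(Z<170),4.5,[528,-16]))
```

```text
[528.13563068 -15.50358498 203.37767892] [ 0.42183383 -1.02101419 -2.12023926] 0.4601329520845831
196.1723239137243 326
(array([529.69, -14.42]), 91, np.float64(0.68))
post (array([529.13, -15.35]), 56, np.float64(0.53))
```

View pics/g3.png

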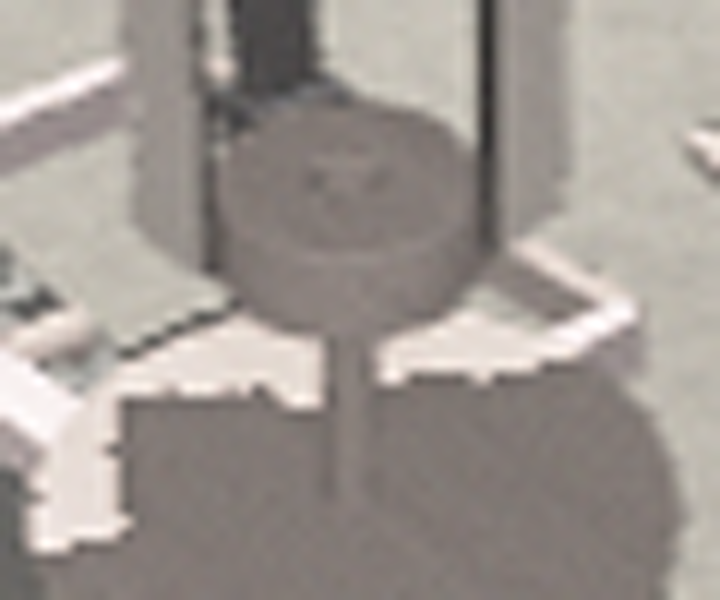

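The ring hole is at crop x≈347 and the post at x≈350, so the ring is about 1 mm too far from the camera. I'll correct that and creep down.

Call:
move_arm --moves '[[[-0.0003, -0.001, 0, 0, 0, 0], [0, 0, -0.001, 0, 0, 0], [0, 0, -0.001, 0, 0, 0], [0, 0, -0.001, 0, 0, 0], [0, 0, -0.001, 0, 0, 0], [0, 0, -0.0005, 0, 0, 0], [0, 0, 0, 0, 0, 0]]]'

```text
t: 7.6
eef_pos: [527.8, -16.3, 198.9]
tcp_rot: [-0.0, 0.863, 0.505, -0.0]
force: [0.3, -0.1, -1.8]
finger_gap: 0.463
gripper_force: 12.0
```

Call:
move_arm --moves '[[[0, 0, -0.0005, 0, 0, 0], [0, 0, -0.0005, 0, 0, 0], [0, 0, 0, 0, 0, 0]]]'

```text
t: 7.9
eef_pos: [527.8, -16.3, 197.9]
tcp_rot: [-0.0, 0.863, 0.505, -0.0]
force: [-0.0, 0.5, -2.0]
finger_gap: 0.458
gripper_force: 12.0
```

Call:
move_arm --moves '[[[0, 0, -0.0005, 0, 0, 0], [0, 0, -0.0005, 0, 0, 0], [0, 0, 0, 0, 0, 0]]]'

```text
t: 8.2
eef_pos: [527.8, -16.3, 196.9]
tcp_rot: [-0.0, 0.863, 0.505, -0.0]
force: [0.2, -1.0, -2.2]
finger_gap: 0.462
gripper_force: 12.0
```

Call:
move_arm --moves '[[[0, 0, -0.0007, 0, 0, 0], [0, 0, -0.0007, 0, 0, 0], [0, 0, 0, 0, 0, 0]]]'

```text
t: 8.5
eef_pos: [527.8, -16.3, 195.4]
tcp_rot: [-0.0, 0.863, 0.505, -0.0]
force: [0.1, 0.2, -1.5]
finger_gap: 0.462
gripper_force: 12.0
```

Call:
move_arm --moves '[[[0, 0, -0.0007, 0, 0, 0], [0, 0, -0.0007, 0, 0, 0], [0, 0, 0, 0, 0, 0]]]'

```text
t: 8.8
eef_pos: [527.8, -16.3, 194.0]
tcp_rot: [-0.0, 0.863, 0.505, -0.0]
force: [0.6, -0.2, -1.8]
finger_gap: 0.46
gripper_force: 12.0
```

Call:
move_arm --moves '[[[0, 0, -0.001, 0, 0, 0], [0, 0, -0.001, 0, 0, 0], [0, 0, 0, 0, 0, 0]]]'

```text
t: 9.1
eef_pos: [527.7, -16.3, 192.0]
tcp_rot: [-0.0, 0.863, 0.505, -0.0]
force: [-0.2, -0.4, -1.9]
finger_gap: 0.463
gripper_force: 12.0
```

No resistance 8 mm below the post top, so the ring is threaded. I'll continue down.

Call:
move_arm --moves '[[[0, 0, -0.002, 0, 0, 0], [0, 0, -0.002, 0, 0, 0], [0, 0, -0.002, 0, 0, 0], [0, 0, -0.002, 0, 0, 0], [0, 0, -0.002, 0, 0, 0], [0, 0, -0.002, 0, 0, 0], [0, 0, -0.002, 0, 0, 0], [0, 0, -0.002, 0, 0, 0]]]'

```text
t: 9.9
eef_pos: [527.8, -16.4, 176.0]
tcp_rot: [-0.0, 0.863, 0.505, -0.0]
force: [-0.8, -0.4, -2.1]
finger_gap: 0.461
gripper_force: 12.0
```

Call:
move_arm --moves '[[[0, 0, -0.003, 0, 0, 0], [0, 0, -0.003, 0, 0, 0], [0, 0, -0.003, 0, 0, 0], [0, 0, -0.003, 0, 0, 0], [0, 0, -0.002, 0, 0, 0], [0, 0, 0, 0, 0, 0]]]'

```text
t: 10.5
eef_pos: [527.7, -16.4, 161.8]
tcp_rot: [-0.0, 0.863, 0.505, -0.0]
force: [-0.1, 0.1, -0.4]
finger_gap: 0.461
gripper_force: 12.0
```

Call:
move_arm --moves '[[[0, 0, -0.001, 0, 0, 0], [0, 0, -0.001, 0, 0, 0], [0, 0, 0, 0, 0, 0]]]'

```text
t: 10.8
eef_pos: [527.8, -16.3, 160.1]
tcp_rot: [-0.0, 0.863, 0.505, -0.0]
force: [-1.7, 0.8, -1.9]
finger_gap: 0.46
gripper_force: 12.0
```

Call:
move_arm --moves '[[[0, 0, -0.001, 0, 0, 0], [0, 0, 0, 0, 0, 0]]]'

```text
t: 11.0
eef_pos: [527.8, -16.3, 159.1]
tcp_rot: [-0.0, 0.863, 0.505, -0.0]
force: [-0.2, -0.5, -1.6]
finger_gap: 0.463
gripper_force: 12.0
```

Call:
move_arm --moves '[[[0, 0, -0.001, 0, 0, 0], [0, 0, -0.001, 0, 0, 0], [0, 0, 0, 0, 0, 0]]]'

```text
t: 11.3
eef_pos: [527.8, -16.3, 157.0]
tcp_rot: [-0.0, 0.863, 0.505, -0.0]
force: [-0.4, 0.4, -2.7]
finger_gap: 0.459
gripper_force: 12.0
```

Call:
move_arm --moves '[[[0, 0, -0.001, 0, 0, 0], [0, 0, 0, 0, 0, 0]]]'

```text
t: 11.5
eef_pos: [527.8, -16.3, 156.0]
tcp_rot: [-0.0, 0.863, 0.505, -0.0]
force: [1.1, 0.6, -1.5]
finger_gap: 0.461
gripper_force: 12.0
```

Call:
move_arm --moves '[[[0, 0, -0.001, 0, 0, 0], [0, 0, 0, 0, 0, 0]]]'

```text
t: 11.7
eef_pos: [527.8, -16.3, 155.0]
tcp_rot: [-0.0, 0.863, 0.505, -0.0]
force: [0.2, 0.2, -1.6]
finger_gap: 0.462
gripper_force: 12.0
```

```bash
cat >> h.py <<'E'
def panz():
    im,d=snap('side');P=cloud('side',d);Z=P[...,2]
    m=near(P,[529,-16],54)&~near(P,[529,-16],34)&(Z>80)&(Z<145)
    r=near(P,[529,-16],20)&~near(P,[529,-16],8)&(Z>110)&(Z<185)
    s=observe();print('pan z',np.median(Z[m]).round(1),m.sum(),'ring top',np.median(Z[r]).round(1),r.sum(),'F',np.round(s['force'],1),'tcp',np.round(s['eef_pos'],1),s['t'])
E
python3 -c "
from h import *
panz()"
```

```text
pan z 130.0 735 ring top 148.1 158 F [-0.2  0.5 -0.9] tcp [527.8 -16.4 155.1] 11.75
```

Call:
move_arm --moves '[[[0, 0, -0.0007, 0, 0, 0], [0, 0, 0, 0, 0, 0]]]'

```text
t: 11.95
eef_pos: [527.9, -16.4, 154.4]
tcp_rot: [0.0, 0.863, 0.505, -0.0]
force: [-1.0, -0.1, 0.6]
finger_gap: 0.461
gripper_force: 12.0
```

Call:
move_arm --moves '[[[0, 0, -0.0007, 0, 0, 0], [0, 0, 0, 0, 0, 0]]]'

```text
t: 12.15
eef_pos: [527.9, -16.4, 153.7]
tcp_rot: [0.0, 0.863, 0.505, 0.0]
force: [-0.2, -0.3, 0.3]
finger_gap: 0.46
gripper_force: 12.0
```

```bash
python3 -c "
from h import *
panz()"
```

```text
pan z 129.0 732 ring top 146.8 164 F [ 0.2 -0.6  1.3] tcp [527.9 -16.4 153.8] 12.2
```

The ring has touched down: force went from −2 to +0.6 N and the pan gave 1 mm. I'll release and rise.

Call:
move_arm --moves '[[[0, 0, 0, 0, 0, 0], [0, 0, 0, 0, 0, 0], [0, 0, 0, 0, 0, 0], [0, 0, 0.01, 0, 0, 0], [0, 0, 0.03, 0, 0, 0], [0, 0, 0.04, 0, 0, 0], [0.003, -0.04, 0.03, 0, 0, 0], [0.003, -0.04, 0, 0, 0, 0]]]' --hand 0.3

```text
t: 13.0
eef_pos: [535.5, -96.9, 268.2]
tcp_rot: [0.001, 0.863, 0.506, 0.003]
force: [0.7, -1.0, -0.6]
finger_gap: 0.699
gripper_force: 0.0
```

Call:
move_arm --moves '[[[0.003, -0.04, 0, 0, 0, 0], [0.003, -0.04, 0, 0, 0, 0], [0.004, -0.04, 0, 0, 0, 0], [0.004, -0.025, 0, 0, 0, 0], [0.005, -0.02, 0, 0, 0, 0], [0, 0, 0, 0, 0, 0], [0, 0, 0, 0, 0, 0]]]'

```text
t: 13.7
eef_pos: [552.6, -261.3, 264.0]
tcp_rot: [-0.0, 0.863, 0.505, -0.0]
force: [0.4, 0.8, -0.1]
finger_gap: 0.703
gripper_force: 0.0
```

```bash
python3 -c "
from h import *
panz()
z=np.load('last_side.npz');a=z['im'][140:250,180:310,::-1];cv2.imwrite('pics/p1.png',cv2.resize(a,None,fx=5,fy=5,interpolation=cv2.INTER_CUBIC))
im,d=snap('top');P=cloud('top',d);Z=P[...,2]
m=near(P,[527,-16],52)&~near(P,[527,-16],28)&(Z>80);print('top pan z',np.median(Z[m]),m.sum())
m=near(P,[518,237],36)&~near(P,[518,237],24)&(Z>80);print('flange z',np.median(Z[m]),m.sum())
"
```

```text
pan z 130.0 835 ring top 148.0 158 F [-0.6  0.1  0.1] tcp [ 552.8 -260.6  263.9] 13.75
top pan z 129.68083254097485 1160
flange z 99.53665830005181 386
```

View pics/p1.png

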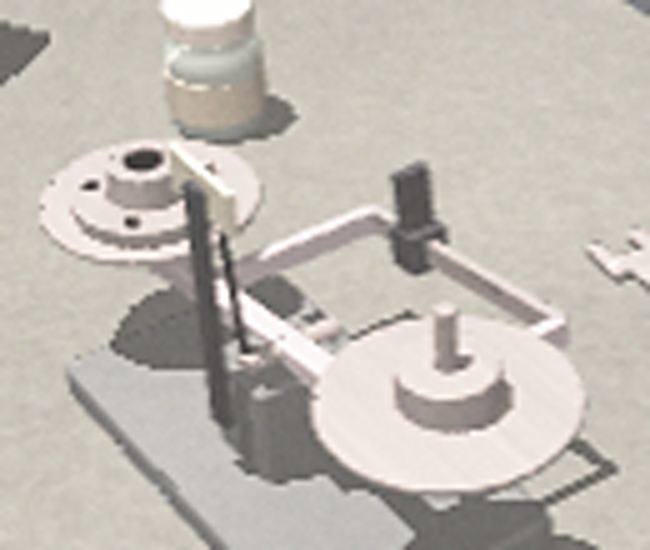

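The large ring is fully down on the post at crop (452,385), and the beam still rests on the flange-down stop, so the small weight is needed.

Call:
move_arm --moves '[[[0.001, 0.0005, -0.045, 0, 0, 0], [0, 0, -0.045, 0, 0, 0], [0, 0, -0.045, 0, 0, 0], [0, 0, -0.045, 0, 0, 0], [0, 0, -0.03, 0, 0, 0], [0, 0, -0.02, 0, 0, 0], [0, 0, -0.0105, 0, 0, 0], [0, 0, 0, 0, 0, 0]]]'

```text
t: 14.6
eef_pos: [553.6, -259.9, 22.6]
tcp_rot: [-0.001, 0.863, 0.505, -0.0]
force: [0.2, 0.2, 0.7]
finger_gap: 0.702
gripper_force: 0.0
```

Call:
move_arm --moves '[[[0, 0, 0, 0, 0, 0], [0, 0, 0, 0, 0, 0]]]'

```text
t: 14.8
eef_pos: [554.5, -260.8, 24.5]
tcp_rot: [0.001, 0.863, 0.505, 0.001]
force: [-0.3, -0.3, -0.3]
finger_gap: 0.698
gripper_force: 0.0
```

Call:
move_arm --moves '[[[0, 0, 0, 0, 0, 0], [0, 0, 0, 0, 0, 0], [0, 0, 0, 0, 0, 0], [0, 0, 0, 0, 0, 0], [0, 0, 0.01, 0, 0, 0], [0, 0, 0.04, 0, 0, 0], [0, 0, 0.045, 0, 0, 0], [0, 0, 0.045, 0, 0, 0]]]' --hand 1 --newtons 12

```text
t: 15.6
eef_pos: [553.3, -260.9, 165.3]
tcp_rot: [-0.0, 0.863, 0.505, -0.0]
force: [0.7, 0.2, -0.4]
finger_gap: 0.38
gripper_force: 12.0
```

Call:
move_arm --moves '[[[-0.004, 0.038, 0.04, 0, 0, 0], [-0.004, 0.04, 0.02, 0, 0, 0], [-0.004, 0.04, 0, 0, 0, 0], [-0.004, 0.04, 0, 0, 0, 0], [-0.004, 0.04, 0, 0, 0, 0], [-0.004, 0.03, 0, 0, 0, 0], [-0.002, 0.0165, 0, 0, 0, 0], [0, 0, 0, 0, 0, 0]]]'

```text
t: 16.4
eef_pos: [527.9, -17.5, 219.8]
tcp_rot: [-0.0, 0.862, 0.506, 0.0]
force: [0.6, -1.1, -1.5]
finger_gap: 0.38
gripper_force: 12.0
```

Call:
move_arm --moves '[[[0, 0, -0.01, 0, 0, 0], [0, 0, -0.01, 0, 0, 0], [0, 0, 0, 0, 0, 0], [0, 0, 0, 0, 0, 0]]]'

```text
t: 16.8
eef_pos: [528.0, -20.8, 198.9]
tcp_rot: [-0.0, 0.864, 0.504, -0.001]
force: [0.5, -0.2, -1.0]
finger_gap: 0.382
gripper_force: 12.0
```

Run:
```python
from h import *
s=observe();e=s['eef_pos'];print(e,s['force'],s['finger_gap'])
im,d=snap('side');P=cloud('side',d);Z=P[...,2]
o=im[170:220,240:300,::-1];cv2.imwrite('pics/g4.png',cv2.resize(o,None,fx=12,fy=12,interpolation=cv2.INTER_CUBIC))
zb=e[2]-23.7
m=near(P,[528,-16],17)&(Z>zb+10)&(Z<zb+18);print('ring top',np.median(Z[m]),m.sum())
f=np.array([-.58,-.81]);q=(P[...,:2]-[528,-16])
m=near(P,[528,-16],23)&(Z>zb+1)&(Z<zb+12)&(q@f>10);print('ring',cyl(P,m,18,[528,-16]))
print('post',cyl(P,near(P,[529,-15],9)&(Z>150)&(Z<172),4.5,[528,-16]))
```

```text
[527.99082299 -20.82449834 198.9378411 ] [ 0.53873355 -0.15233196 -1.0253548 ] 0.3824427007117431
ring top 189.86164859606532 130
ring (array([529.19, -19.31]), 74, np.float64(1.0))
post (array([529.09, -15.46]), 27, np.float64(0.72))
```

View pics/g4.png

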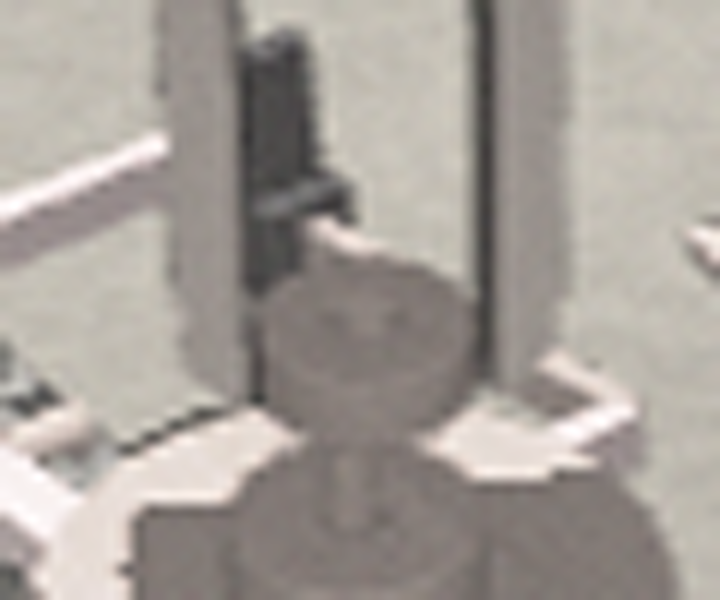

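The small ring's hole is at crop x≈368 against the post at 350. It is about 4 mm short in y, so I'll shift it and creep down.

Call:
move_arm --moves '[[[0, 0, 0.003, 0, 0, 0], [-0.0003, 0.004, 0, 0, 0, 0], [0, 0, 0, 0, 0, 0], [0, 0, 0, 0, 0, 0]]]'

```text
t: 17.25
eef_pos: [527.9, -15.6, 202.4]
tcp_rot: [-0.0, 0.863, 0.505, 0.0]
force: [-0.6, 0.9, -0.6]
finger_gap: 0.382
gripper_force: 12.0
```

Run:
```python
from h import *
s=observe();e=s['eef_pos'];print(e,s['force'])
im,d=snap('side');P=cloud('side',d);Z=P[...,2]
zb=e[2]-23.7
f=np.array([-.58,-.81]);q=(P[...,:2]-[528,-16])
m=near(P,[528,-16],21.5)&(Z>zb+1)&(Z<zb+12)&(q@f>10);print('ring',cyl(P,m,18,[528,-16]))
print('post',cyl(P,near(P,[529,-15],9)&(Z>150)&(Z<172),4.5,[528,-16]))
```

```text
[527.91033935 -15.63420299 202.3840215 ] [-0.59319975  0.8853316  -0.60182946]
ring (array([529.99, -14.08]), 61, np.float64(0.69))
post (array([529.02, -15.27]), 39, np.float64(0.57))
```

Call:
move_arm --moves '[[[-0.0005, -0.001, 0, 0, 0, 0], [0, 0, -0.001, 0, 0, 0], [0, 0, -0.001, 0, 0, 0], [0, 0, -0.001, 0, 0, 0], [0, 0, -0.001, 0, 0, 0], [0, 0, -0.0005, 0, 0, 0], [0, 0, 0, 0, 0, 0]]]'

```text
t: 18.0
eef_pos: [527.4, -16.9, 197.7]
tcp_rot: [-0.0, 0.863, 0.505, -0.0]
force: [0.1, 0.3, -0.9]
finger_gap: 0.384
gripper_force: 12.0
```

Call:
move_arm --moves '[[[0, 0, -0.0007, 0, 0, 0], [0, 0, -0.0007, 0, 0, 0], [0, 0, 0, 0, 0, 0]]]'

```text
t: 18.3
eef_pos: [527.4, -16.9, 196.3]
tcp_rot: [-0.0, 0.863, 0.505, -0.0]
force: [-0.3, -0.2, -0.9]
finger_gap: 0.381
gripper_force: 12.0
```

Call:
move_arm --moves '[[[0, 0, -0.0007, 0, 0, 0], [0, 0, -0.0007, 0, 0, 0], [0, 0, 0, 0, 0, 0]]]'

```text
t: 18.6
eef_pos: [527.3, -16.9, 194.9]
tcp_rot: [-0.0, 0.863, 0.505, -0.0]
force: [0.5, -0.7, -1.4]
finger_gap: 0.383
gripper_force: 12.0
```

Call:
move_arm --moves '[[[0, 0, -0.0007, 0, 0, 0], [0, 0, -0.0007, 0, 0, 0], [0, 0, 0, 0, 0, 0]]]'

```text
t: 18.9
eef_pos: [527.4, -16.9, 193.5]
tcp_rot: [-0.0, 0.863, 0.505, -0.0]
force: [-0.2, -0.1, -0.9]
finger_gap: 0.383
gripper_force: 12.0
```

Call:
move_arm --moves '[[[0, 0, -0.001, 0, 0, 0], [0, 0, -0.001, 0, 0, 0], [0, 0, 0, 0, 0, 0]]]'

```text
t: 19.2
eef_pos: [527.3, -16.9, 191.5]
tcp_rot: [-0.0, 0.863, 0.505, -0.0]
force: [0.3, 0.5, -0.9]
finger_gap: 0.385
gripper_force: 12.0
```

Call:
move_arm --moves '[[[0, 0, -0.001, 0, 0, 0], [0, 0, -0.001, 0, 0, 0], [0, 0, 0, 0, 0, 0]]]'

```text
t: 19.5
eef_pos: [527.3, -16.9, 189.5]
tcp_rot: [-0.0, 0.863, 0.505, -0.0]
force: [0.3, -0.4, -0.9]
finger_gap: 0.385
gripper_force: 12.0
```

```bash
python3 -c "
from h import *
panz()"
```

```text
pan z 130.0 789 ring top 173.7 358 F [-0.5 -0.1 -2. ] tcp [527.4 -16.9 189.6] 19.55
```

Call:
move_arm --moves '[[[0, 0, -0.002, 0, 0, 0], [0, 0, -0.003, 0, 0, 0], [0, 0, -0.003, 0, 0, 0], [0, 0, -0.003, 0, 0, 0], [0, 0, -0.003, 0, 0, 0], [0, 0, -0.002, 0, 0, 0], [0, 0, 0, 0, 0, 0]]]'

```text
t: 20.25
eef_pos: [527.3, -16.9, 173.3]
tcp_rot: [-0.0, 0.863, 0.505, -0.0]
force: [0.8, 0.1, -1.0]
finger_gap: 0.385
gripper_force: 12.0
```

Call:
move_arm --moves '[[[0, 0, -0.001, 0, 0, 0], [0, 0, -0.001, 0, 0, 0], [0, 0, 0, 0, 0, 0]]]'

```text
t: 20.55
eef_pos: [527.4, -16.9, 171.6]
tcp_rot: [-0.0, 0.863, 0.505, -0.0]
force: [0.1, -0.5, 0.3]
finger_gap: 0.383
gripper_force: 12.0
```

Call:
move_arm --moves '[[[0, 0, -0.001, 0, 0, 0], [0, 0, 0, 0, 0, 0]]]'

```text
t: 20.75
eef_pos: [527.4, -16.9, 170.6]
tcp_rot: [-0.0, 0.863, 0.505, -0.0]
force: [0.3, 0.8, -1.2]
finger_gap: 0.383
gripper_force: 12.0
```

```bash
python3 -c "
from h import *
panz()"
```

```text
pan z 129.9 709 ring top 160.3 252 F [-0.  0. -1.] tcp [527.4 -16.9 170.6] 20.8
```

Call:
move_arm --moves '[[[0, 0, -0.001, 0, 0, 0], [0, 0, 0, 0, 0, 0]]]'

```text
t: 21.0
eef_pos: [527.4, -16.9, 169.5]
tcp_rot: [-0.0, 0.863, 0.505, -0.0]
force: [-0.3, 0.1, -0.6]
finger_gap: 0.381
gripper_force: 12.0
```

Call:
move_arm --moves '[[[0, 0, -0.001, 0, 0, 0], [0, 0, 0, 0, 0, 0]]]'

```text
t: 21.2
eef_pos: [527.4, -16.9, 168.5]
tcp_rot: [-0.0, 0.863, 0.505, -0.0]
force: [-0.1, 0.1, -1.3]
finger_gap: 0.383
gripper_force: 12.0
```

```bash
python3 -c "
from h import *
panz()"
```

```text
pan z 127.9 701 ring top 158.4 245 F [ 0.  -0.3 -1.2] tcp [527.4 -16.9 168.6] 21.25
```

The pan gave 2 mm, so the small ring is seated. I'll release, rise, and move behind the poise on the flange side.

Call:
move_arm --moves '[[[0, 0, 0, 0, 0, 0], [0, 0, 0, 0, 0, 0], [0, 0, 0, 0, 0, 0], [0, 0, 0.01, 0, 0, 0], [0, 0, 0.03, 0, 0, 0], [0, 0, 0.04, 0, 0, 0], [0, 0, 0.02, 0, 0, 0], [0, 0, 0, 0, 0, 0]]]' --hand 0.35

```text
t: 22.05
eef_pos: [528.6, -17.1, 271.9]
tcp_rot: [0.001, 0.863, 0.505, 0.002]
force: [0.1, 0.8, -0.2]
finger_gap: 0.649
gripper_force: 0.0
```

Call:
move_arm --moves '[[[0.02, 0.035, 0, 0, 0, 0], [0.02, 0.035, 0, 0, 0, 0], [0.02, 0.035, 0, 0, 0, 0], [0.02, 0.035, 0, 0, 0, 0], [0.014, 0.035, 0, 0, 0, 0], [0, 0.03, 0, 0, 0, 0], [0, 0, 0, 0, 0, 0], [0, 0, 0, 0, 0, 0]]]' --hand 1

```text
t: 22.85
eef_pos: [621.1, 188.1, 268.1]
tcp_rot: [0.0, 0.863, 0.505, -0.001]
force: [0.5, -1.3, -0.2]
finger_gap: 0.016
gripper_force: 0.0
```

```bash
cat >> h.py <<'E'
def meas():
    panz()
    z=np.load('last_side.npz');P=cloud('side',z['d']);Z=P[...,2]
    m=near(P,[622,100],75)&(Z>92)&(Z<130)&(np.abs(P[...,0]-623)<14)&(z['im'].max(2)<110)
    mm=np.zeros_like(m);mm[150:220,240:300]=m[150:220,240:300]
    if mm.sum():
        q=P[mm];print('tab',np.median(q,0).round(1),'y',np.percentile(q[:,1],[5,95]).round(1),'x',np.percentile(q[:,0],[5,95]).round(1),'zmax',np.percentile(q[:,2],98).round(1),mm.sum())
    im,d=snap('top');P=cloud('top',d);Z=P[...,2]
    for n,c,a,b in[('pan',[527,-16],28,53),('flange',[518,237],24,36)]:
        m=near(P,c,b)&~near(P,c,a)&(Z>75)&(Z<140);print('top',n,np.median(Z[m]).round(1),m.sum())
E
python3 -c "
from h import *
meas()
z=np.load('last_side.npz');a=z['im'][140:250,180:310,::-1];cv2.imwrite('pics/p2.png',cv2.resize(a,None,fx=5,fy=5,interpolation=cv2.INTER_CUBIC))"
```

```text
pan z 120.4 777 ring top 150.4 231 F [-0.4 -1.8  0.5] tcp [621.2 187.1 268.4] 22.9
tab [621.5 150.6 105. ] y [147.9 157.3] x [615.2 630. ] zmax 115.2 64
top pan 120.1 1197
top flange 109.4 132
```

View pics/p2.png

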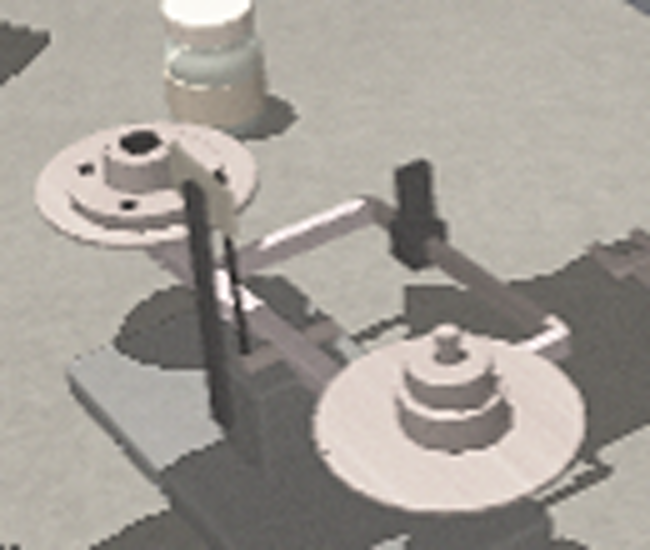

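Both rings are threaded and seated. The pan at z 120.2 (level is about 110.4) gives +0.075 rad, about 65 g, so the poise must go about 65 mm towards −y. The tab centre is at y≈152. I'll lower the closed fingers behind it.

Call:
move_arm --moves '[[[0, 0, -0.04, 0, 0, 7.25], [0, 0, -0.04, 0, 0, 7.25], [0, 0, -0.04, 0, 0, 7.25], [0, 0, -0.03, 0, 0, 7.25], [0, 0, 0, 0, 0, 0], [0, 0, 0, 0, 0, 0]]]'

```text
t: 23.55
eef_pos: [621.9, 187.0, 119.8]
tcp_rot: [0.0, 0.711, 0.703, 0.0]
force: [0.1, 0.1, 0.9]
finger_gap: 0.003
gripper_force: 0.0
```

```bash
python3 -c "
from h import *
s=observe();print(s['eef_pos'],s['tcp_rot'])
meas()"
```

```text
[621.92277893 186.97723289 119.8109438 ] [2.10425819e-04 7.11183795e-01 7.03006082e-01 1.19390196e-04]
pan z 120.4 775 ring top 150.6 234 F [-0.  -0.3  0.2] tcp [622.4 187.4 120.6] 23.6
tab [621.9 150.2 105.7] y [147.5 156.7] x [614.7 629.8] zmax 115.4 65
top pan 120.0 1202
top flange nan 0
  return _methods._mean(a, axis=axis, dtype=dtype,
  ret = ret.dtype.type(ret / rcount)
```

Call:
move_arm --moves '[[[0, -0.006, 0, 0, 0, 0], [0, -0.006, 0, 0, 0, 0], [0, -0.004, 0, 0, 0, 0], [0, -0.003, 0, 0, 0, 0], [0, -0.002, 0, 0, 0, 0], [0, -0.002, 0, 0, 0, 0], [0, -0.002, 0, 0, 0, 0], [0, -0.002, 0, 0, 0, 0]]]'

```text
t: 24.45
eef_pos: [621.4, 161.1, 118.6]
tcp_rot: [-0.0, 0.709, 0.705, -0.0]
force: [-1.3, 1.3, 1.6]
finger_gap: 0.002
gripper_force: 0.5
```

Call:
move_arm --moves '[[[0, -0.002, 0, 0, 0, 0], [0, -0.003, 0, 0, 0, 0], [0, -0.004, 0, 0, 0, 0], [0, -0.004, 0, 0, 0, 0], [0, -0.004, 0, 0, 0, 0], [0, -0.004, 0, 0, 0, 0], [0, -0.003, 0, 0, 0, 0], [0, 0, 0, 0, 0, 0]]]'

```text
t: 25.25
eef_pos: [621.4, 136.4, 118.6]
tcp_rot: [0.0, 0.71, 0.705, -0.0]
force: [0.1, 0.6, 0.1]
finger_gap: 0.005
gripper_force: 0.0
```

```bash
python3 -W ignore -c "
from h import *
meas()"
```

```text
pan z 113.1 770 ring top 143.5 223 F [-0.7  0.   0.6] tcp [621.4 136.7 118.6] 25.3
tab [622.4 119.8 108.8] y [117.4 128.4] x [615.9 631.6] zmax 126.5 83
top pan 113.1 1183
top flange nan 0
```

Call:
move_arm --moves '[[[0, -0.003, 0, 0, 0, 0], [0, -0.004, 0, 0, 0, 0], [0, -0.004, 0, 0, 0, 0], [0, -0.004, 0, 0, 0, 0], [0, -0.004, 0, 0, 0, 0], [0, -0.003, 0, 0, 0, 0], [0, 0, 0, 0, 0, 0], [0, 0.005, 0, 0, 0, 0]]]'

```text
t: 26.15
eef_pos: [621.4, 119.5, 118.6]
tcp_rot: [0.0, 0.71, 0.705, -0.0]
force: [0.2, -0.6, -0.1]
finger_gap: 0.003
gripper_force: 0.0
```

Call:
move_arm --moves '[[[0, 0, 0, 0, 0, 0], [0, 0, 0, 0, 0, 0], [0, 0, 0, 0, 0, 0], [0, 0, 0, 0, 0, 0], [0, 0, 0, 0, 0, 0], [0, 0, 0, 0, 0, 0], [0, 0, 0, 0, 0, 0], [0, 0, 0, 0, 0, 0]]]'

```text
t: 26.95
eef_pos: [621.4, 120.1, 118.6]
tcp_rot: [-0.0, 0.709, 0.705, -0.0]
force: [-0.3, -0.5, -0.3]
finger_gap: 0.006
gripper_force: 0.0
```

```bash
python3 -W ignore -c "
from h import *
meas()"
```

```text
pan z 112.8 764 ring top 143.0 227 F [-0.6  0.3  0.8] tcp [621.4 120.  118.6] 27.0
tab [621.7  98.8 109.9] y [ 96.3 112. ] x [616.3 631.5] zmax 123.1 92
top pan 112.6 1182
top flange nan 0
```

Call:
move_arm --moves '[[[0, -0.003, 0, 0, 0, 0], [0, -0.002, 0, 0, 0, 0], [0, -0.003, 0, 0, 0, 0], [0, -0.004, 0, 0, 0, 0], [0, -0.004, 0, 0, 0, 0], [0, -0.0025, 0, 0, 0, 0], [0, 0, 0, 0, 0, 0], [0, 0.005, 0, 0, 0, 0]]]'

```text
t: 27.85
eef_pos: [621.4, 106.0, 118.7]
tcp_rot: [0.0, 0.71, 0.705, -0.0]
force: [0.7, -0.6, 0.2]
finger_gap: 0.003
gripper_force: 0.0
```

Call:
move_arm --moves '[[[0, 0.005, 0.005, 0, 0, 0], [0, 0, 0.03, 0, 0, 0], [0, 0, 0.04, 0, 0, 0], [0, 0, 0.04, 0, 0, 0], [0, 0, 0, 0, 0, 0], [0, 0, 0, 0, 0, 0], [0, 0, 0, 0, 0, 0], [0, 0, 0, 0, 0, 0]]]'

```text
t: 28.65
eef_pos: [620.9, 111.8, 232.6]
tcp_rot: [-0.0, 0.709, 0.705, -0.001]
force: [0.0, -0.1, 0.5]
finger_gap: 0.003
gripper_force: 0.0
```

Call:
move_arm --moves '[[[0, 0, 0, 0, 0, 0], [0, 0, 0, 0, 0, 0], [0, 0, 0, 0, 0, 0], [0, 0, 0, 0, 0, 0]]]'

```text
t: 29.05
eef_pos: [621.4, 111.5, 233.5]
tcp_rot: [-0.0, 0.709, 0.705, -0.0]
force: [0.4, 0.4, 0.1]
finger_gap: 0.006
gripper_force: 0.0
```

```bash
python3 -W ignore -c "
from h import *
meas()
z=np.load('last_side.npz');a=z['im'][140:250,180:310,::-1];cv2.imwrite('pics/p3.png',cv2.resize(a,None,fx=5,fy=5,interpolation=cv2.INTER_CUBIC))"
```

```text
pan z 110.9 772 ring top 141.2 226 F [0.3 0.4 0.7] tcp [621.4 111.6 233.6] 29.1
tab [623.2  84.8 107.1] y [82.8 89.6] x [616.5 632.3] zmax 119.2 75
top pan 110.6 1183
top flange nan 0
```

View pics/p3.png

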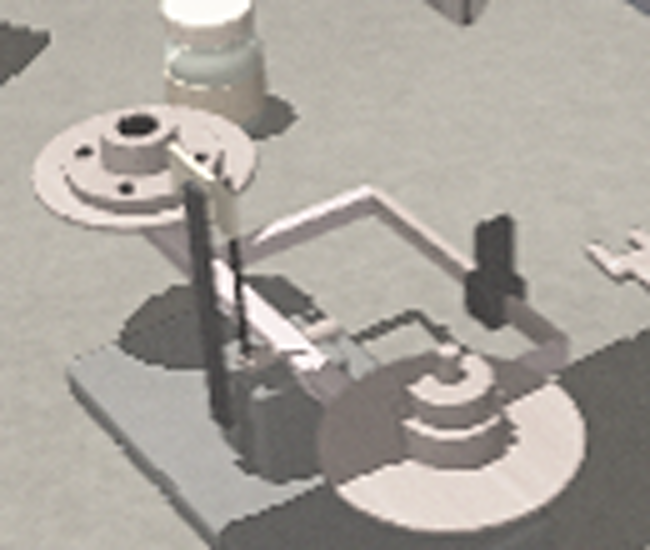

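The beam is level: the pan is at z≈110.7 (±2.3 mm allowed), both rings are seated, the flange is in place and the arm is clear. I'll hand in.

```bash
python3 -W ignore -c "
from h import *
panz();print(finish_job())"
```

```text
pan z 110.9 773 ring top 141.0 226 F [-0.2  0.4  0.2] tcp [621.4 111.6 233.6] 29.2
the job is handed in; nothing more can be done
None
```

I handed the job in at about 29 s: both weights are fully down on the post, the poise has moved about 65 mm, and the beam measured level to about 0.003 rad with the arm clear (the hand-in returned no verdict).

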